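# Pack a spice jar into the rack and close up the end stop

## Task

One tall dark-capped spice jar stands in the wooden spice rack; its twin is loose among the things on the worktop. Stand the loose one upright in the rack's channel, between the first jar and the sliding end stop, then push the stop along until both jars are packed snug against the end wall. Don't tip either jar over.

Things in the scene. Friction and masses are not known exactly. Their poses are not given: they have to be found in the camera images.
- rack: Wooden spice rack, fixed; 82 mm wide (x), 260 mm long (y = -140 to 120), turned up to 12 deg. Origin: on the underside, z up, y along the channel. Jars stand on its base at z = 12 mm. Side rails (tops z = 34) leave a 62 mm wide channel centred on x = 0. End wall at the -y end: inner face y = -126, top z = 105. The +y end is open.
- stop (a joint): Slide (m) of the end stop, a dark wooden bookend in the channel: plate 12 mm thick, 58 wide, top z = 105; inner face at rack y = 0.074 - value, outer face at 0.086 - value. A flat foot (top z = 24) trails 20 mm to +y: push on the outer face above it. 0 = open, grows towards the end wall (-y), to 0.13; friction 1.5 N, stays put. About 0.118 when both jars are snug.
- racked_jar: Tall slim spice jar with a dark cap, a cylinder 41 mm in diameter and 105 mm tall, about 0.11 kg, loose in the rack's channel near the end wall. Origin: centre of the underside, z up its axis. (Room: a tall tap stands by the sink at world x 0.35, y 0.58; a wall cabinet hangs 0.57 m over the right rear of the worktop: keep the wrist clear.)
- loose_jar: Tall slim spice jar with a dark cap, the twin in size of the one in the rack (41 mm diameter, 105 mm tall, about 0.11 kg), standing on the worktop in front or to the right of the rack among a shaker, a tin and a squat jar. Origin: centre of the underside, z up its axis.

How it is judged:
By the outcome, as a careful person would: the job done as asked, in the order asked, and still so for the second after the job is handed in, with the robot touching nothing.
It also fails if it takes over 58 s, if anything falls off the work surface, if the arm or the gripper's body presses on something with over 40 N, if the wrist force passes 120 N, or if a joint passes its speed limit or range.

## Robot

A 6-joint arm with a two-finger parallel gripper is mounted at the origin on a cart in front of the work surface, level with it; the furniture and walls round the work are solid. World frame = base frame: x ahead of the robot, y to its left, z up, the work surface at z = 0. Lengths are in m, angles in rad, forces in N, time in s.
With the tool pointing down it reaches from about 0.35 to 0.925 m from the base axis. Payload 6.4 kg.
Tool frame: the origin (TCP) lies between the finger pads; the fingertips stand r.tip_reach ahead of it and the grasp point (between the pads) lies 8 mm behind it (r.tip_reach is the distance from the TCP to the fingertips, in m); z points along the fingers, y is the line along which they close (so a half turn about z gives the same grasp; the last joint's range is limited). The gripper opens to 85 mm and grips with 20 to 120 N. Pads are 22 mm wide; open, the fingers measure 114 mm over their backs; the gripper's body (76 mm by 85 mm) begins 54 mm behind the grasp point. The pads swing forward as they close: fully open they stand 13 mm farther back than shut.
Start: joints at [1.164, 0.245, 1.558, -0, 1.339, -0.174], TCP at [0.15, 0.632, 0.242] pointing down, gripper open.
Joint ranges: [-3.13, 3.13], [-1.02, 2.26], [0.13, 2.54], [-0.95, 4.09], [0.21, 2.88], [-2.74, 2.74]. Speed limits (rad/s): [2.57, 2.57, 3.14, 3.14, 3.14, 3.14].

## Interface

Orientations are given as a rotation vector (axis times angle).
In Python, from workcell import r gives the robot as it stands.
- The arm moves only by the tool step_arm, never from a script. Its argument "motion" is text: rows parted by semicolons, each of 4 numbers parted by spaces: the shift along the world's x, y, z in units of 40 mm (1.0 is 40 mm), then the turn about the world's z in rad. A call has 1 to 8 rows; each row shifts and turns the commanded pose from where the row before left it; what a row does not reach is not made up. A row lasts 1/12 s, in which the tool goes at most 41.7 mm and 7.16 degrees, less where a joint would pass 70% of its speed; a pose out of reach is approached as far as the arm can. A call is refused whole if a number of a shift passes 1 or a number of a turn 0.125, either way. A call with a gripper value outside its range is refused whole. "claw" is the opening, from -1 (shut) to 1 (fully open), set as the call begins (left out, the last holds). The fingers move at their own pace and stop on an object; "newtons" is the grip in N (left out, the last holds). Time passes only in rows, so rows that do not move let the fingers close. It gives the time, the measured TCP pose, the force, the opening and the grip force at its end, in the units of the state.
- r.state(): the state, without advancing time (a new reading comes with each control period).
- r.read_camera(name): name is "scene" or "top"; returns a dict with "img" (384x512x3 uint8, red, green, blue), "fov_y" (degrees; the focal length in pixels is half the picture's height over the tangent of half this angle, whatever the lens; pixels are square), "cx", "cy" (the principal point, pixels), "rvec" (rotation vector, rad) and "tvec" (3), from world to camera coordinates, as OpenCV has them. Camera axes: x right, y down, z forward; pixel columns grow to the right and rows downward; lengths in m; the calibration is good to about 2 mm. A picture is of the moment at which its call begins. There is no depth.
- r.finish_job(): hands the job in; it is judged then, once.
The state is a dict: "time": time; "joint_positions": joint angles; "qd": joint speeds; "joint_torque": joint torques, N m; "tcp_pos": TCP position; "tool_rot": TCP orientation; "ft_force": force on the tool from outside, world axes, zero at the start; "torque": the same for the moment, N m; "width": opening from 0.0 (shut) to 1.0 (fully open); "grip_force": force on a finger pad.
Only numpy, scipy, OpenCV 4.12 (cv2) and the standard library are available. Lean on these libraries where they do the work, as an engineer would, in place of code of your own. Each camera call takes 0.05 s, during which the arm holds its last target. There are 200 camera calls.

## Working session

There is one attempt and no reset: what is moved stays moved. The work goes in short steps, Python scripts to look and compute and a tool call to move; the robot and the scene stay as the last step left them, time stands still between calls to the robot, and variables do not carry over. Pictures are saved under pics/ and viewed, at most 10 in all, crops included, and the job is handed in when it is done.

Besides the shell and the picture viewer there is one more tool, called after "Request:" by a JSON object that holds its "fn" and its "kwargs", one argument or row to a line. step_arm: Moves the arm, as the interface text tells. Its arguments: {"type":"object","properties":{"motion":{"type":"string"},"claw":{"type":"number"},"newtons":{"type":"number"}},"required":["motion"]}

```bash
mkdir -p pics
cat > h.py <<'E'
import numpy as np, cv2
from workcell import r
def cam(n):
    c=r.read_camera(n); c['f']=192/np.tan(np.radians(c['fov_y'])/2)
    c['R']=cv2.Rodrigues(np.array(c['rvec'],float))[0]; c['t']=np.array(c['tvec'],float); return c
def ray(c,u,v,z):
    d=c['R'].T@np.array([(u-c['cx'])/c['f'],(v-c['cy'])/c['f'],1]); o=-c['R'].T@c['t']
    return o+d*(z-o[2])/d[2]
def proj(c,p):
    q=c['R']@np.array(p,float)+c['t']; return c['f']*q[0]/q[2]+c['cx'], c['f']*q[1]/q[2]+c['cy']
E
python3 - <<'E'
from h import *
for n in('scene','top'):
    c=cam(n); cv2.imwrite(f'pics/{n}0.png',cv2.resize(c['img'][:,:,::-1],(800,600),interpolation=cv2.INTER_CUBIC)); print(n,c['f'],c['cx'],c['cy'],-c['R'].T@c['t'])
print(r.state(),r.tip_reach)
E
```

```text
scene 448.6064595834679 251.8048405754606 192.7539294935735 [-0.03507259 -0.53472278  0.57380877]
top 367.99335912424357 248.3667391328088 190.99614960249542 [ 0.34306691 -0.04259267  0.86551659]
{'time': 0.1, 'joint_positions': array([ 1.16393821e+00,  2.45755353e-01,  1.55890807e+00, -1.16129250e-05,
        1.33869734e+00, -1.74143821e-01]), 'qd': array([ 0.00052441, -0.0011932 , -0.0031416 ,  0.00044305,  0.00182174,
        0.00034623]), 'joint_torque': array([-6.11139512e-04, -4.30665922e+01, -3.27129686e+01, -1.54828090e-04,
        2.77762367e-03, -1.58989952e-06]), 'tcp_pos': array([0.14973108, 0.63201727, 0.24127481]), 'tool_rot': array([-3.64660607e-01, -3.11985675e+00,  2.66564326e-03]), 'ft_force': array([-0.17224507,  0.13307386, -0.13576422]), 'torque': array([-0.0264661 ,  0.00626124,  0.00460639]), 'grip_force': 0.0, 'width': 1.0024156001642885} 0.011
```

View pics/scene0.png

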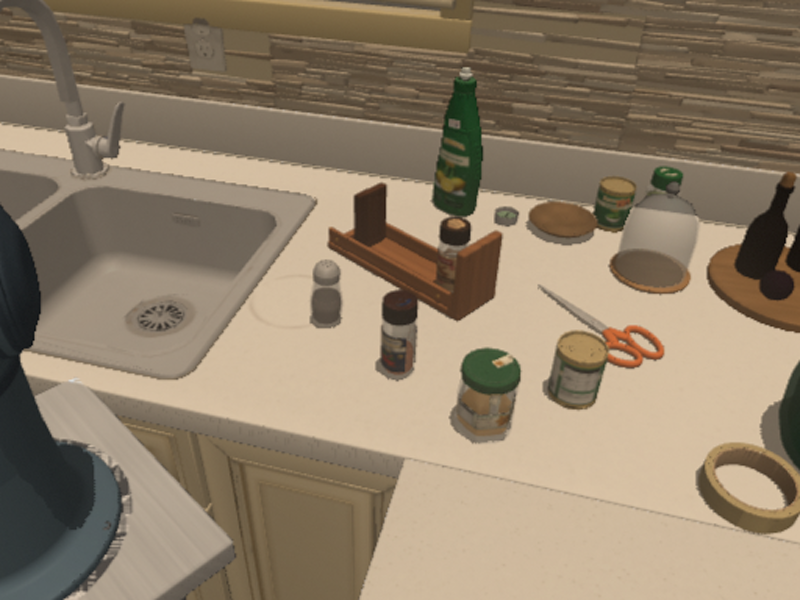

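View pics/top0.png

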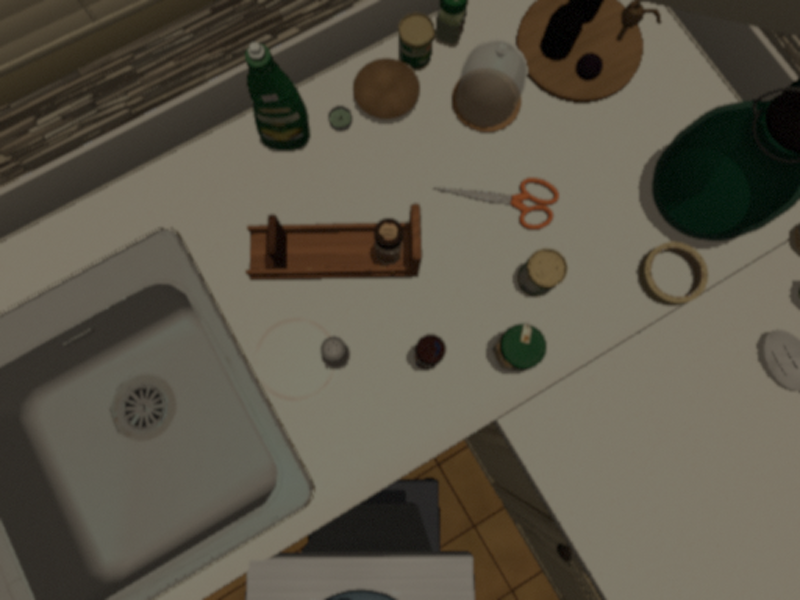

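Top view (800x600): the loose jar's cap is at (431,349), the racked jar's cap at (389,233), the end wall top at x≈412–420 and the stop plate at about (273,240). The open end of the rack is on the left, at x≈249.

Run:
```python
from h import *
c=cam('top'); s=cam('scene'); k=512/800
P=lambda c,u,v,z:ray(c,(u+.5)*k-.5,(v+.5)*k-.5,z).round(4)
for n,u,v,z in [('loose',431,349,.105),('racked',389,232,.105),('walltopouter TR',420,206,.105),('wall BR',420,273,.105),('rail near L',249,276,.034),('rail near R',408,276,.034),('rail far L',249,227,.034),('rail far R',375,225,.034),('stop T',268,218,.105),('stop B',268,264,.105),('stop Tin',278,216,.105),('stop Bin',285,264,.105)]: print(n,P(c,u,v,z))
for n,u,v,z in [('loose scene',400,300,.105),('racked scene',455,226,.105)]: print(n,P(s,u,v,z))
a=c['img'][110:195,140:380,::-1]; a=cv2.resize(a,None,fx=3.33,fy=3.33,interpolation=cv2.INTER_CUBIC); cv2.imwrite('pics/topc.png',np.clip(a*1.8,0,255).astype('uint8')[:, :800])
b=s['img'][110:260,180:380,::-1]; cv2.imwrite('pics/scc.png',cv2.resize(b,(800,600),interpolation=cv2.INTER_CUBIC))
```

```text
loose [ 0.4299 -0.1004  0.105 ]
racked [ 0.5925 -0.046   0.105 ]
walltopouter TR [ 0.6301 -0.0895  0.105 ]
wall BR [ 0.5338 -0.0877  0.105 ]
rail near L [0.549  0.1625 0.034 ]
rail near R [ 0.5472 -0.074   0.034 ]
rail far L [0.6253 0.1657 0.034 ]
rail far R [ 0.6271 -0.0252  0.034 ]
stop T [0.6141 0.122  0.105 ]
stop B [0.5481 0.1198 0.105 ]
stop Tin [0.617  0.1082 0.105 ]
stop Bin [0.5479 0.0965 0.105 ]
loose scene [ 0.4303 -0.0986  0.105 ]
racked scene [ 0.6014 -0.0332  0.105 ]
```

View pics/topc.png

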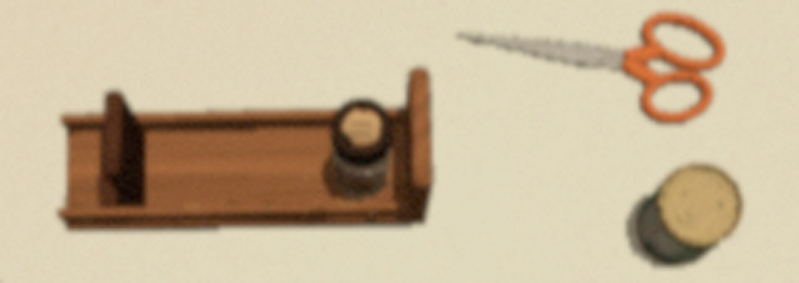

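View pics/scc.png

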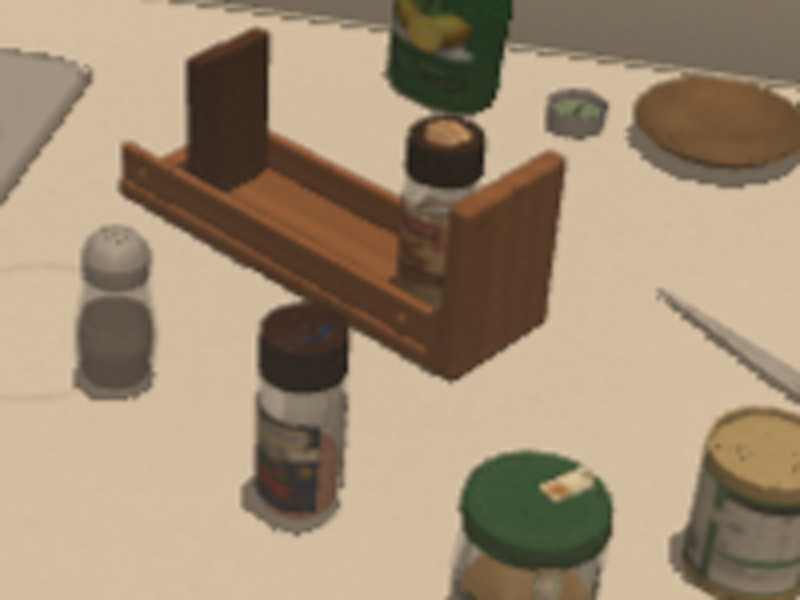

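Run:
```python
from h import *
s=cam('scene'); k=.64
print('base',ray(s,87*k,170*k,0).round(3))
for z in (0,.1,.2,.3,.4): print(z,np.array(proj(s,[.35,.58,z]))/k)
d=np.array([-.87,-.5]) 
for L in(.05,.1,.2): 
  for z in(.25,.3,.35): print('spout',L,z,np.array(proj(s,[.35+d[0]*L,.58+d[1]*L,z]))/k)
print('tcp',np.array(proj(s,[.15,.632,.24]))/k, np.array(proj(s,[.35,.2,.24]))/k)
```

```text
base [0.407 0.663 0.   ]
0 [ 77.71529441 196.20469332]
0.1 [ 62.50086092 140.58705737]
0.2 [45.59035307 78.76927955]
0.3 [26.68341702  9.65339123]
0.4 [  5.40433143 -68.13408841]
spout 0.05 0.25 [13.33073543 55.23493264]
spout 0.05 0.3 [ 2.50374728 18.55477719]
spout 0.05 0.35 [ -9.00929997 -20.44963999]
spout 0.1 0.25 [-11.63399148  66.08842972]
spout 0.1 0.3 [-23.7169603   28.20754089]
spout 0.1 0.35 [-36.59895726 -12.17835283]
spout 0.2 0.25 [-68.23498634  90.69589828]
spout 0.2 0.3 [-83.41051144  50.18283433]
spout 0.2 0.35 [-99.6854413   6.7347645]
tcp [-124.58281811   72.84365937] [175.50077203 127.11643577]
```

Request:
{"fn": "step_arm", "kwargs": {
  "motion": "-0.05 -0.6 0 0;-0.05 -0.8 0 0;-0.05 -0.8 0 0;-0.05 -0.8 0 0;-0.05 -0.8 0 0;-0.05 -0.8 0 0;-0.05 -0.8 0 0;0 -0.6 0 0",
  "claw": 1
}}

```text
time: 0.92
tcp_pos: [0.1353, 0.3904, 0.2418]
tool_rot: [-0.364, -3.12, 0.001]
ft_force: [0.1, -0.2, 0.3]
width: 1.003
grip_force: 0.0
```

Request:
{"fn": "step_arm", "kwargs": {
  "motion": "0.75 -0.6 0 -0.11;0.75 -0.6 0 -0.11;0.75 -0.6 0 -0.11;0.75 -0.6 0 -0.11;0.6 -0.75 0 -0.11;0.6 -0.75 0 -0.11;0.6 -0.75 0 -0.11;0.6 -0.75 0 -0.11"
}}

```text
time: 1.58
tcp_pos: [0.3528, 0.1747, 0.2425]
tool_rot: [1.666, 2.662, 0.001]
ft_force: [-0.1, 1.6, -0.3]
width: 0.996
grip_force: 0.0
```

Request:
{"fn": "step_arm", "kwargs": {
  "motion": "0.25 -0.86 0 -0.06;0.25 -0.86 0 -0.06;0.25 -0.86 0 -0.06;0.25 -0.86 0 -0.06;0.25 -0.86 0 -0.06;0.25 -0.86 0 -0.06;0.25 -0.86 0 -0.06;0.18 -0.8 0 -0.04"
}}

```text
time: 2.25
tcp_pos: [0.4294, -0.0985, 0.2424]
tool_rot: [2.227, 2.215, 0.0]
ft_force: [0.3, 0.4, -0.1]
width: 0.998
grip_force: 0.0
```

Request:
{"fn": "step_arm", "kwargs": {
  "motion": "0 0 0 0;0 0 0 0"
}}

```text
time: 2.42
tcp_pos: [0.4291, -0.0976, 0.2422]
tool_rot: [-2.226, -2.216, 0.0]
ft_force: [-0.7, -0.1, -0.2]
width: 0.997
grip_force: 0.0
```

Run:
```python
from h import *
s=cam('scene');cv2.imwrite('pics/s3.png',cv2.resize(s['img'][50:290,150:470,::-1],(800,600),interpolation=cv2.INTER_CUBIC))
print(r.state()['tcp_pos'],r.state()['tool_rot'])
```

```text
[ 0.42894923 -0.09648454  0.24207014] [-2.22408636e+00 -2.21757001e+00 -6.20698497e-05]
```

View pics/s3.png

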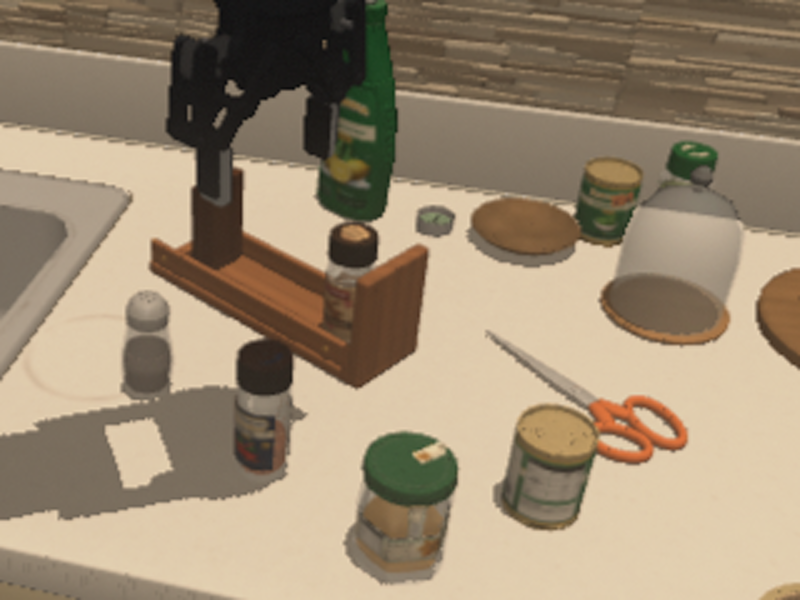

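The gripper hangs clear above the loose jar, whose cap is at (264,360) in the crop. Next I descend.

Request:
{"fn": "step_arm", "kwargs": {
  "motion": "0.02 -0.07 -0.8 0;0 0 -0.8 0;0 0 -0.8 0;0 0 -0.7 0;0 0 -0.6 0;0 0 -0.5 0;0 0 -0.3 0;0 0 0 0"
}}

```text
time: 3.13
tcp_pos: [0.4276, -0.0967, 0.0596]
tool_rot: [-2.217, -2.218, 0.003]
ft_force: [-1.2, -0.3, 0.3]
width: 1.002
grip_force: 0.0
```

Request:
{"fn": "step_arm", "kwargs": {
  "motion": "0 0 0 0;0 0 0 0;0 0 0 0;0 0 0 0;0 0 0 0;0 0 0 0;0 0 0 0;0 0 0 0",
  "claw": -1,
  "newtons": 30
}}

```text
time: 3.8
tcp_pos: [0.4308, -0.0994, 0.0636]
tool_rot: [2.223, 2.218, 0.001]
ft_force: [-1.7, 2.2, 6.4]
width: 0.47
grip_force: 29.7
```

Request:
{"fn": "step_arm", "kwargs": {
  "motion": "0 0 0.4 0;0 0 0.7 0;0 0 0.7 0;0.3 0.2 0 0;0.6 0.5 0 0;0.7 0.6 0 0;0.7 0.6 0 0;0.6 0.5 0 0"
}}

```text
time: 4.47
tcp_pos: [0.5473, -0.0016, 0.1345]
tool_rot: [2.223, 2.219, 0.001]
ft_force: [-0.4, -0.9, -2.0]
width: 0.464
grip_force: 30.9
```

Request:
{"fn": "step_arm", "kwargs": {
  "motion": "0.5 0.4 0 0;0.35 0.25 0 0;0.15 0.05 0 0;0 0 0 0;0 0 0 0"
}}

```text
time: 4.88
tcp_pos: [0.5854, 0.0245, 0.134]
tool_rot: [-2.223, -2.219, 0.001]
ft_force: [0.9, -0.3, -2.3]
width: 0.469
grip_force: 31.0
```

Run:
```python
from h import *
c=cam('top');s=cam('scene')
a=cv2.resize(c['img'][120:200,140:300,::-1],(800,400),interpolation=cv2.INTER_CUBIC); a=np.clip(a*1.8,0,255).astype('uint8')
b=cv2.resize(s['img'][90:230,150:400,::-1],(800,448),interpolation=cv2.INTER_CUBIC)[:200*2]
cv2.imwrite('pics/m4.png',cv2.resize(np.vstack([a[:,:],b]),(600,600)))
st=r.state();print(st['tcp_pos'],st['tool_rot'],st['width'],st['grip_force'])
```

```text
[0.58503797 0.02419534 0.13404458] [-2.22427601e+00 -2.21763229e+00  1.09213043e-03] 0.468002390859303 30.973628098145127
```

View pics/m4.png

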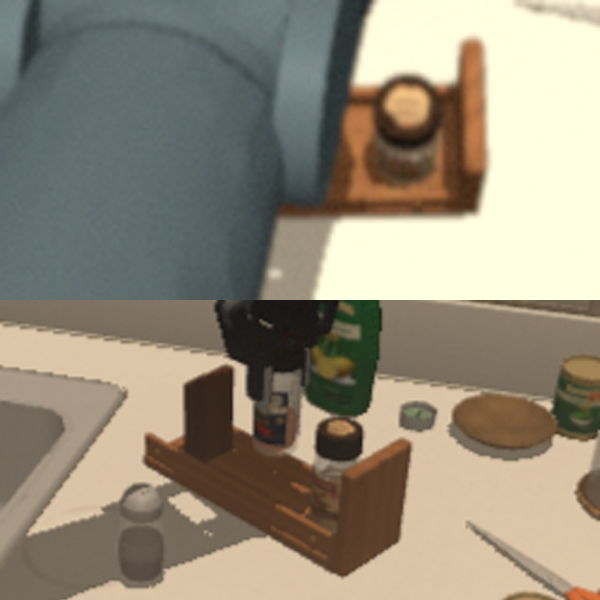

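The jar hangs above the channel between the stop and the racked jar, and the rails are clear. I lower it gently.

Request:
{"fn": "step_arm", "kwargs": {
  "motion": "0.05 0 -0.3 0;0 0 -0.4 0;0 0 -0.35 0;0 0 -0.2 0;0 0 -0.08 0;0 0 0 0;0 0 0 0"
}}

```text
time: 5.57
tcp_pos: [0.5882, 0.0247, 0.0814]
tool_rot: [2.224, 2.219, 0.0]
ft_force: [-1.0, -0.7, -2.0]
width: 0.47
grip_force: 31.0
```

Request:
{"fn": "step_arm", "kwargs": {
  "motion": "0 0 -0.06 0;0 0 -0.05 0;0 0 0 0;0 0 0 0"
}}

```text
time: 5.9
tcp_pos: [0.588, 0.0249, 0.0769]
tool_rot: [2.223, 2.219, 0.0]
ft_force: [-0.1, 0.1, -1.5]
width: 0.47
grip_force: 31.0
```

Request:
{"fn": "step_arm", "kwargs": {
  "motion": "0 0 -0.04 0;0 0 -0.04 0;0 0 0 0;0 0 0 0"
}}

```text
time: 6.23
tcp_pos: [0.5885, 0.0249, 0.0757]
tool_rot: [2.223, 2.219, -0.0]
ft_force: [-5.4, 0.1, 10.3]
width: 0.468
grip_force: 32.3
```

Request:
{"fn": "step_arm", "kwargs": {
  "motion": "0 0 0.04 0;0 0 0 0;0 0 0 0;0 0 0 0;0 0 0 0;0 0 0 0;0 0 0 0;0 0 0 0",
  "claw": 0.6
}}

```text
time: 6.9
tcp_pos: [0.5879, 0.0249, 0.075]
tool_rot: [-2.224, -2.219, 0.0]
ft_force: [0.4, -0.3, 0.6]
width: 0.803
grip_force: 0.0
```

Request:
{"fn": "step_arm", "kwargs": {
  "motion": "0 0 0.3 0;0 0 0.6 0;0 0 0.8 0;0 0 0.8 0;0 0 0.8 0;0 0 0.3 0;0 0 0 0;0 0 0 0"
}}

```text
time: 7.57
tcp_pos: [0.5879, 0.0249, 0.2192]
tool_rot: [2.223, 2.219, 0.001]
ft_force: [-0.7, -0.2, -1.3]
width: 0.804
grip_force: 0.0
```

Request:
{"fn": "step_arm", "kwargs": {
  "motion": "0 0.4 0 0;0 0.7 0 0;0 0.7 0 0;0 0.7 0 0;0 0.7 0 0;0 0.6 0 0;0 0.3 0 0;0 0 0 0",
  "claw": -1
}}

```text
time: 8.23
tcp_pos: [0.5865, 0.1906, 0.2164]
tool_rot: [-2.218, -2.221, 0.005]
ft_force: [0.8, -0.3, -0.3]
width: 0.003
grip_force: 0.0
```

Run:
```python
from h import *
s=cam('scene')
b=cv2.resize(s['img'][70:230,150:350,::-1],(750,600),interpolation=cv2.INTER_CUBIC)
cv2.imwrite('pics/m5.png',b)
st=r.state();print(st['tcp_pos'],st['tool_rot'],st['width'])
for p in [(.588,.122,.105),(.588,.110,.105),(.588,.025,.117),(.588,-.0465,.117)]:
  u,v=proj(s,p);print(p,(u-150)*3.75,(v-70)*3.75)
```

```text
[0.58691822 0.18918264 0.21689391] [-2.22044146 -2.21985324  0.00499396] 0.0037510055283041977
(0.588, 0.122, 0.105) 317.26103889674994 190.41723358097718
(0.588, 0.11, 0.105) 331.1726908414779 197.3380107587312
(0.588, 0.025, 0.117) 436.20376586377677 230.36632072080386
(0.588, -0.0465, 0.117) 532.9513119721778 277.6513377501032
```

View pics/m5.png

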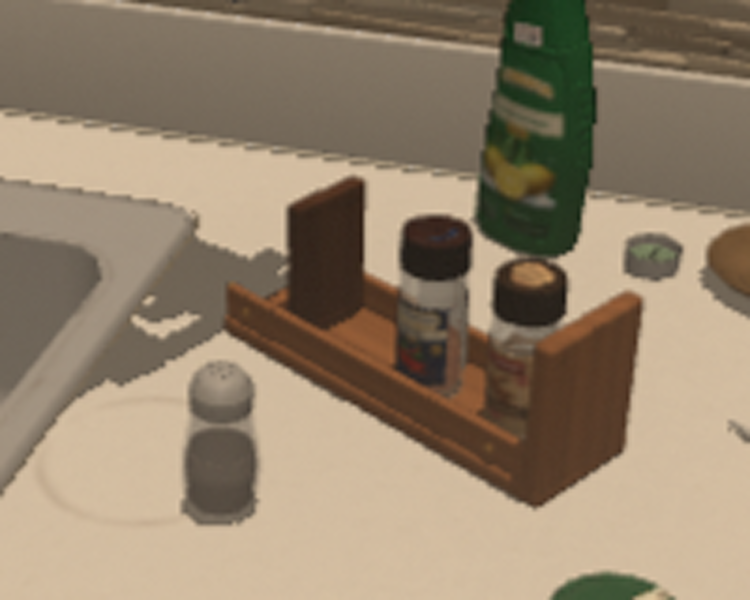

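Both jars stand upright, with caps at (436,232) and (530,275). The stop plate is at (327,250), and I come down behind it.

Request:
{"fn": "step_arm", "kwargs": {
  "motion": "0.03 0 -0.6 0;0 0 -0.8 0;0 0 -0.8 0;0 0 -0.7 0;0 0 -0.4 0;0 0 -0.25 0;0 0 0 0;0 0 0 0"
}}

```text
time: 8.95
tcp_pos: [0.5894, 0.188, 0.0771]
tool_rot: [-2.225, -2.218, 0.001]
ft_force: [0.8, -0.1, 0.3]
width: 0.0
grip_force: 0.0
```

Request:
{"fn": "step_arm", "kwargs": {
  "motion": "0 -0.3 0 0;0 -0.4 0 0;0 -0.2 0 0;0 -0.12 0 0;0 -0.12 0 0;0 -0.12 0 0;0 -0.12 0 0;0 -0.12 0 0"
}}

```text
time: 9.62
tcp_pos: [0.5894, 0.129, 0.0775]
tool_rot: [2.223, 2.219, 0.002]
ft_force: [0.8, 1.7, 2.0]
width: -0.0
grip_force: 0.8
```

Request:
{"fn": "step_arm", "kwargs": {
  "motion": "0 -0.12 0 0;0 -0.12 0 0;0 -0.12 0 0;0 -0.12 0 0;0 -0.12 0 0;0 -0.12 0 0;0 -0.12 0 0;0 -0.12 0 0"
}}

```text
time: 10.28
tcp_pos: [0.5893, 0.09, 0.0772]
tool_rot: [2.224, 2.219, 0.001]
ft_force: [2.4, 1.4, 0.8]
width: -0.0
grip_force: 0.8
```

Request:
{"fn": "step_arm", "kwargs": {
  "motion": "0 -0.12 0 0;0 -0.12 0 0;0 -0.12 0 0;0 -0.1 0 0;0 -0.1 0 0;0 -0.1 0 0;0 -0.1 0 0;0 -0.1 0 0"
}}

```text
time: 10.95
tcp_pos: [0.5893, 0.0559, 0.0772]
tool_rot: [2.223, 2.219, 0.001]
ft_force: [2.8, 2.7, 1.0]
width: -0.003
grip_force: 1.5
```

Request:
{"fn": "step_arm", "kwargs": {
  "motion": "0 -0.08 0 0;0 -0.08 0 0;0 -0.08 0 0;0 -0.08 0 0;0 -0.06 0 0;0 -0.06 0 0;0 0 0 0"
}}

```text
time: 11.53
tcp_pos: [0.5892, 0.038, 0.0772]
tool_rot: [2.224, 2.219, -0.0]
ft_force: [2.2, 0.7, 3.0]
width: -0.0
grip_force: 0.7
```

Run:
```python
from h import *
s=cam('scene')
b=cv2.resize(s['img'][70:230,150:350,::-1],(750,600),interpolation=cv2.INTER_CUBIC)
cv2.imwrite('pics/m6.png',b)
```

```text
(no output)
```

View pics/m6.png

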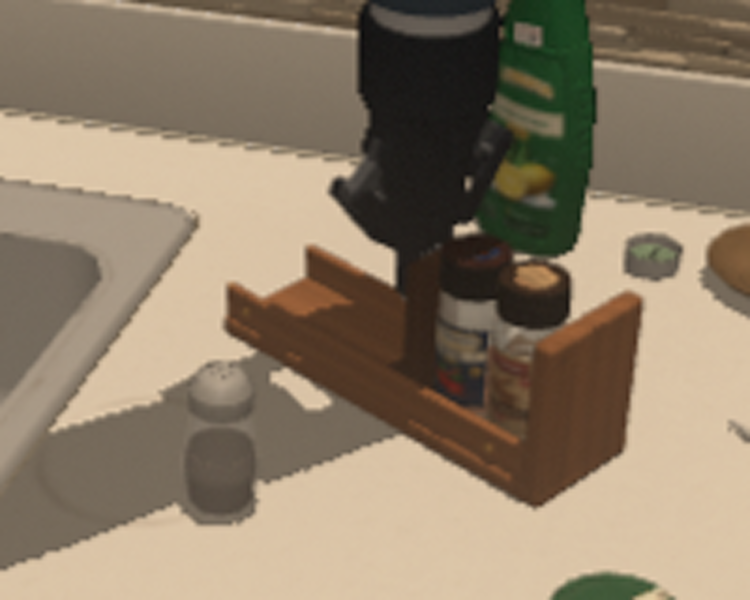

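Both jars are upright and touching, with a few millimetres left to the wall. I keep pushing slowly until the force rises.

Request:
{"fn": "step_arm", "kwargs": {
  "motion": "0 -0.05 0 0;0 -0.05 0 0;0 -0.05 0 0;0 -0.05 0 0;0 -0.04 0 0;0 0 0 0"
}}

```text
time: 12.08
tcp_pos: [0.5892, 0.0296, 0.0772]
tool_rot: [-2.223, -2.218, -0.002]
ft_force: [2.3, 7.9, 3.9]
width: 0.002
grip_force: 4.1
```

Request:
{"fn": "step_arm", "kwargs": {
  "motion": "0 -0.03 0 0;0 0 0 0;0 0 0 0"
}}

```text
time: 12.33
tcp_pos: [0.5892, 0.0295, 0.0772]
tool_rot: [-2.222, -2.217, -0.004]
ft_force: [3.5, 12.7, 3.7]
width: -0.0
grip_force: 5.7
```

Request:
{"fn": "step_arm", "kwargs": {
  "motion": "0 -0.03 0 0;0 0 0 0;0 0 0 0;0 0.06 0 0;0 0.1 0 0;0 0.3 0 0;0 0.6 0 0;0 0.6 0 0"
}}

```text
time: 13.0
tcp_pos: [0.588, 0.0931, 0.076]
tool_rot: [-2.225, -2.216, 0.004]
ft_force: [-0.0, 0.7, 0.0]
width: 0.001
grip_force: 0.0
```

Request:
{"fn": "step_arm", "kwargs": {
  "motion": "0 0.3 0.3 0;0 0 0.8 0;0 0 0.8 0;0 0 0.8 0;0 0 0.6 0;0 0 0 0;0 0 0 0"
}}

```text
time: 13.58
tcp_pos: [0.5898, 0.1047, 0.2113]
tool_rot: [2.222, 2.217, 0.003]
ft_force: [0.2, 0.0, -0.6]
width: 0.003
grip_force: 0.0
```

Run:
```python
from h import *
s=cam('scene')
b=cv2.resize(s['img'][70:230,150:350,::-1],(750,600),interpolation=cv2.INTER_CUBIC)
cv2.imwrite('pics/m7.png',b)
```

```text
(no output)
```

View pics/m7.png

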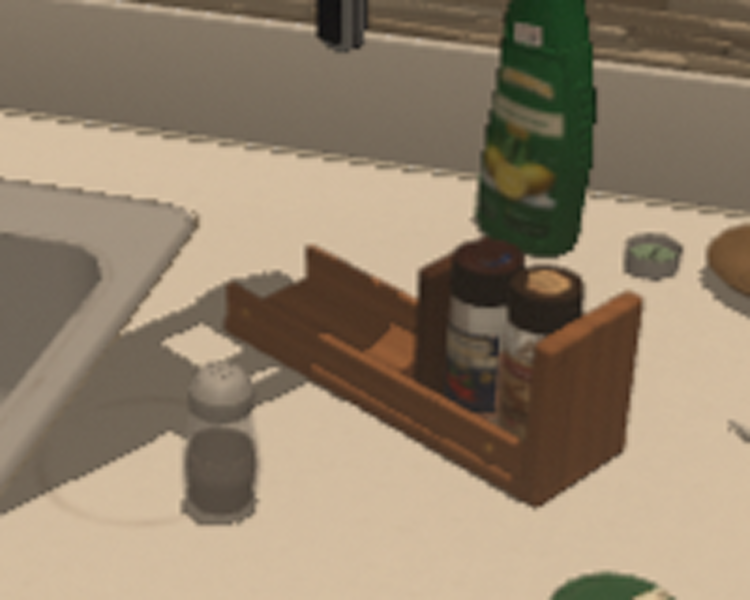

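Both jars stand upright and are packed between the stop (435,330) and the end wall, and the gripper is clear.

```bash
python3 -c "
from workcell import r
print(r.finish_job())"
```

```text
the job is handed in; nothing more can be done
None
```

The loose jar now stands upright in the rack next to its twin, and I pushed the stop until it would go no further, packing both jars against the end wall; I handed the job in at about 14 s, but no verdict came back.

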